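Lock the push-and-turn cap on a leaning sanitiser canister

ROBOT

A 6-joint arm with a two-finger parallel gripper is mounted at the origin on the work surface. World frame = base frame: x ahead of the robot, y to its left, z up, the work surface at z = 0. Lengths are in m, angles in degrees, forces in N, time in s.
With the tool pointing down it reaches from about 0.4 to 0.825 m from the base axis. Payload 7 kg.
Tool frame: the origin (TCP) lies midway between the tips of the shut fingers; the grasp point (between the pads) lies 19 mm behind it; z points along the fingers, y is the direction in which the jaws open and shut (so a half turn about z gives the same grasp; the last joint's range is limited). The gripper opens to 88 mm and grips with 3 to 60 N. Pads are 19 mm wide; open, the fingers measure 130 mm over their backs; the gripper's body (78 mm by 193 mm) begins 47 mm behind the grasp point.
Start: joints at [80.277, 20.546, 0.682, 0, -70.136, -16.507], TCP at [0.298, 0.605, 0.227] pointing down, gripper open.
Joint ranges: [-176.03, 176.03], [-82.01, 121.73], [-58.28, 71.71], [-173.87, 95.51], [-174.79, -0.11], [-173.66, 173.66]. Speed limits (degrees/s): [136.94, 136.94, 172.46, 180, 180, 180].

INTERFACE

Orientations are given as a 3x3 rotation matrix whose columns are the frame's x, y, z axes.
In Python, from rig import robot gives the robot as it stands. Calls block until the motion is done:
- robot.goto(position, orientation): joint-space move of the TCP to a pose.
- robot.servo_line(position, ori=None, speed=0.15): straight line of the TCP; ori=None keeps the orientation; speed is the mean speed in m/s.
- robot.movej(angles): joint-space move.
- robot.move_gripper(opening): opening from 0.0 (shut) to 1.0 (fully open); the grip force is fixed at half the most; returns when the fingers have stopped.
- robot.dwell(seconds).
- robot.ik(position, orientation): joint angles nearest the present ones, or None.
- robot.grab_frame(name): name is "scene" or "top" or "wrist"; returns (picture, depth): 420x560x3 uint8, red, green, blue; 420x560 float32, m along the optical axis (not along the pixel's ray), 0 where there is no reading.
- robot.camera_info(name): a dict with "vfov" (degrees; the focal length in pixels is half the picture's height over the tangent of half this angle, whatever the lens; pixels are square), "cx", "cy" (the principal point, pixels), "k1" (the pictures are not rectified: a ray, as slopes to the right and down, at radius r is drawn at 1 + k1 r^2 times it, then the intrinsics apply), "view" (4x4, takes a point from world to camera coordinates); the wrist camera has in their place "T_tool_cam" (4x4, takes a point from camera to tool coordinates, whose origin is the TCP and whose axes are the flange's). Camera axes: x right, y down, z forward; pixel columns grow to the right and rows downward; lengths in m; the calibration is good to about 2 mm. A picture is of the moment at which its call begins: read the wrist's pose just before it. camera_info takes no time and is no camera call.
A pose or a line that the arm cannot do raises robot.Unreachable and nothing moves.
- robot.job_done(): hands the job in, once; it reports no verdict.
Readings, each from a call of its own:
- robot.read_t(): time.
- robot.read_qpos(): joint angles.
- robot.read_qvel(): joint speeds.
- robot.read_effort(): joint torques, N m.
- robot.read_position(): TCP position.
- robot.read_tcp_rot(): TCP orientation.
- robot.read_force(): force on the tool from outside, world axes, zero at the start.
- robot.read_ft_torque(): the same for the moment, N m.
- robot.read_grip_width(): opening from 0.0 (shut) to 1.0 (fully open).
Only numpy, scipy, OpenCV 4.12 (cv2) and the standard library are available. Lean on these libraries where they do the work, as an engineer would, in place of code of your own. Each camera call takes 0.05 s, during which the arm holds its last target. There are 200 camera calls.

TASK

Close the bench-sanitiser canister that leans in its steel stand: put the red winged cap into its blue neck, feel for the entry slots, press it down against the spring and turn it clockwise to the stop, then let it spring back up into its lock. Leave the cap locked and let go of it, and do not disturb the other things on the bench.

Things in the scene. Friction and masses are not known exactly. Their poses are not given: they have to be found in the camera images.
- cap_grip (a point): Centre of the upright grip bar on top of the red plastic cap (about 0.14 kg, 78 mm high). Axes are the cap's: z up its axis, x along the bar. Bar: 64 mm long (x), 16 mm thick (y), 38 mm high, from 40 to 78 mm above the cap's foot; this point is 59 mm above the foot. Half a turn about z leaves the cap the same. It starts standing upright on its foot on the table.
- cap_foot (a point): Centre of the flat foot, the cap's underside; the cap's axes. From it rises a round plug 40 mm across, its lowest 8 mm tapering to 30 mm at the foot. From 33 to 40 mm above the foot is a flange 74 mm across, under the grip bar.
- cap_lugs (a point): Point on the cap's axis 14 mm above the foot, at mid-height of the two yellow lugs that stick out of the plug along the cap's +x and -x, in line with the grip bar: 58 mm tip to tip, 12 mm wide, from 10 to 18 mm above the foot.
- neck: Fixed blue neck, 76 mm across, of the white canister. Origin: centre of the rim's top face, 190 mm above the table. z: its axis, out of the mouth, 30 deg from vertical, leaning to the robot's side; x: square to z, uphill, its level part pointing away from the robot. Bore 43 mm across with two opposite entry slots 18 mm wide for the lugs. Lugs that miss the slots rest on the rim, foot 10 mm below it.
- slots (a point): Centre of the mouth, on the neck's axis 4 mm below the rim, axes of the neck. The line of the two entry slots is turned anticlockwise (looking down into the mouth) from the neck's x by an angle between 0.15 and 0.85 rad that changes each time and is not measured: feel for it. The slots give the lugs about 0.07 to 0.1 rad of play each way.
- plate_rest (a point): Point on the neck's axis 14 mm below the rim: top of the grey spring plate at rest, where the foot of a cap that has dropped into the slots comes to stand. Pushed deeper, the plate pushes back with 3 N plus 0.5 N per mm. A cap not pressed or not turned far enough springs back up to here when released.
- catch (a point): Point on the neck's axis 30 mm below the rim: with the foot 30 to 33 mm below the rim (11 to 12.5 N; at 33 mm the flange meets the rim) the lugs are under the catch and the cap turns clockwise, looking down into the mouth, about 1.0 rad from the slots to a solid stop.
- lock (a point): Point on the neck's axis 26 mm below the rim: where the foot stands when the cap is locked. Released at the stop, the cap springs up some 4 mm or more to here into its pockets, and stays, the flange about 7 mm above the rim.
- stand: Steel stand with the canister, fixed to the table; origin on the table straight below the centre of the neck's rim, x horizontal towards the canister's bottom, z up. It covers -45 to 180 mm in x and +-70 mm in y; canister 110 mm across.
- measure: Bystander: steel measuring cup, 80 mm across, 85 mm high, loose; origin under its centre.
- jar: Bystander: amber jar with green lid, 72 mm across, 95 mm high, loose; origin under its centre.
- scraper: Bystander: flat dough scraper, steel blade 90 x 130 mm with wooden handle, 20 mm high, loose; origin under its centre.
- brush: Bystander: pastry brush 200 mm long, 25 mm high, lying flat, loose.
- sprayer: Bystander: white bottle with blue cap, 68 mm across, 170 mm high, loose; origin under its centre.
There are look-alikes about, which are no part of the job. Of the things that look like the part that bears cap_grip, the smallest one is meant.

How it is judged:
By the outcome, as a careful person would: the job done as asked, in the order asked, and still so for the second after the job is handed in, with the robot touching nothing.
It also fails if it takes over 59 s, if anything falls off the work surface, if the arm or the gripper's body presses on something with over 40 N, if the wrist force passes 120 N, or if a joint passes its speed limit or range.

## Working session

There is one attempt and no reset: what is moved stays moved. The work goes in short steps, each a Python script; the robot and the scene stay as the last script left them, time stands still between calls to the robot, and variables do not carry over. Pictures are saved under pics/ and viewed, about 8 in all and at most 12, crops included, and the job is handed in when it is done.

```bash
ls; mkdir -p pics
cat > h.py <<'E'
import numpy as np, cv2
from rig import robot
def save(n,img,crop=None,s=1):
    if crop: x0,y0,x1,y1=crop; img=img[y0:y1,x0:x1]
    img=cv2.resize(img,None,fx=s,fy=s,interpolation=cv2.INTER_CUBIC)
    cv2.imwrite('pics/'+n,img[:,:,::-1])
def cam(name):
    c=robot.camera_info(name)
    if 'view' in c: T=np.linalg.inv(np.array(c['view']))
    else:
        W=np.eye(4);W[:3,:3]=robot.read_tcp_rot();W[:3,3]=robot.read_position();T=W@np.array(c['T_tool_cam'])
    return c,T
def rays(c,u,v):
    f=210/np.tan(np.radians(c['vfov'])/2)
    K=np.array([[f,0,c['cx']],[0,f,c['cy']],[0,0,1.]])
    p=np.stack([np.ravel(u),np.ravel(v)],-1).astype(float).reshape(-1,1,2)
    return cv2.undistortPoints(p,K,np.array([c['k1'],0,0,0.])).reshape(-1,2)
def unproj(c,T,u,v,d):
    r=rays(c,u,v);d=np.ravel(d)
    P=np.c_[r*d[:,None],d]
    return P@T[:3,:3].T+T[:3,3]
def cloud(c,T,D):
    v,u=np.mgrid[0:420,0:560]
    return unproj(c,T,u,v,D).reshape(420,560,3)
E
python3 - <<'E'
from h import *
for n in ('scene','top'):
    c,T=cam(n); p,d=robot.grab_frame(n); save(n+'1.png',p,s=1.4)
    np.savez(n+'.npz',p=p,d=d,T=T); print(n,c['vfov'],c['k1'],T.round(2).tolist())
print(robot.read_t(),robot.camera_info('wrist'))
E
```

```text
pics
scene 53.74295291795177 -0.0050513349290283605 [[-0.81, 0.36, -0.47, 1.01], [0.59, 0.52, -0.62, 0.69], [0.02, -0.77, -0.63, 0.8], [0.0, 0.0, 0.0, 1.0]]
top 51.05569797686137 0.04420691708043509 [[0.03, -0.99, 0.1, 0.43], [-1.0, -0.03, 0.01, 0.05], [-0.01, -0.1, -1.0, 1.29], [0.0, 0.0, 0.0, 1.0]]
0.1 {'vfov': 59.12499909586339, 'cx': 277.7971579893615, 'cy': 208.38616354028792, 'k1': -0.08436117152308409, 'T_tool_cam': array([[ 8.99415881e-04, -9.67989983e-01, -2.50987219e-01,
         6.59260584e-02],
       [ 9.99999520e-01,  7.73048212e-04,  6.02072585e-04,
        -2.41015666e-04],
       [-3.88775010e-04, -2.50987640e-01,  9.67990213e-01,
        -1.58311253e-01],
       [ 0.00000000e+00,  0.00000000e+00,  0.00000000e+00,
         1.00000000e+00]])}
```

View pics/scene1.png

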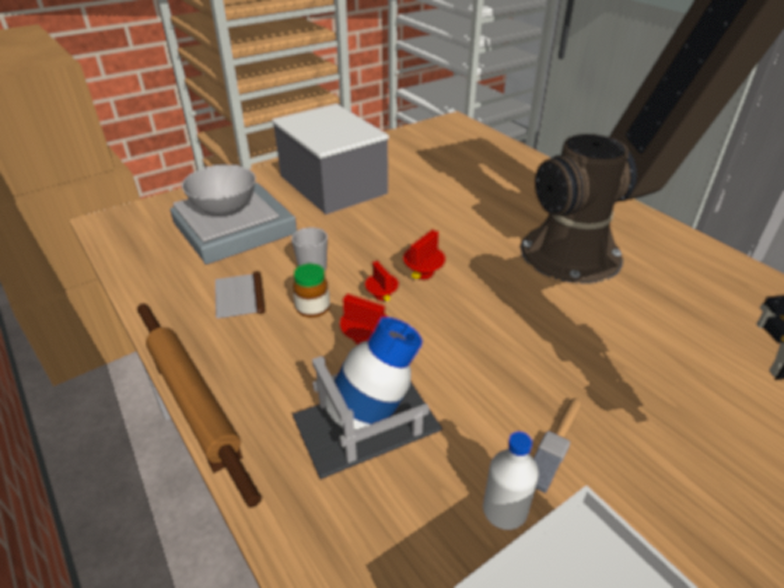

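View pics/top1.png

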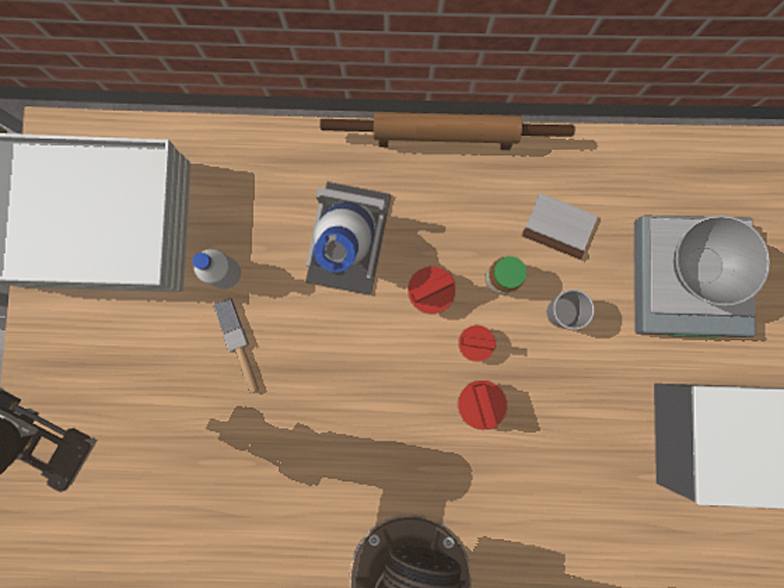

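The three red caps are at about (432,290), (477,343) and (483,405) in the top picture (1.4x scale). The middle one looks smallest. The neck is at about (337,247), leaning towards the robot and slightly sideways. Next I'll measure these and confirm with a crop.

Run:
```python
from h import *
z=np.load('top.npz');p=z['p'];d=z['d'];c,T=cam('top');C=cloud(c,T,d)
hsv=cv2.cvtColor(p,cv2.COLOR_RGB2HSV)
red=(((hsv[...,0]<6)|(hsv[...,0]>174))&(hsv[...,1]>190)&(C[...,2]>0.01)&(C[...,2]<.2)).astype(np.uint8)
n,L,st,ce=cv2.connectedComponentsWithStats(red)
for i in range(1,n):
    if st[i,4]<150: continue
    P=C[L==i]; zt=np.percentile(P[:,2],98); B=P[P[:,2]>zt-.008]; F=P[P[:,2]<zt-.02]
    m=B.mean(0); w,V=np.linalg.eigh(np.cov((B-m)[:,:2].T)); e=V[:,1]
    q=(B-m)[:,:2]@V
    print('red',ce[i]*1.4,st[i,4],'top',zt.round(4),'bar c',m.round(4),'len,thk',np.ptp(q[:,1]).round(4),np.ptp(q[:,0]).round(4),'ang',np.degrees(np.arctan2(e[1],e[0])).round(1),'flange dx,dy',np.ptp(P[:,0]).round(3),np.ptp(P[:,1]).round(3),'mid',((P.min(0)+P.max(0))/2).round(4),'F',np.median(F[:,2]).round(3))
# neck
blue=((hsv[...,0]>100)&(hsv[...,0]<130)&(hsv[...,1]>150)&(C[...,2]>.13)&(C[...,2]<.25)).astype(np.uint8)
n,L,st,ce=cv2.connectedComponentsWithStats(blue)
for i in range(1,n):
    if st[i,4]<80: continue
    P=C[L==i]; print('blue',ce[i]*1.4,st[i,4],P.mean(0).round(4),P.min(0).round(3),P.max(0).round(3))
for nm,u,v in [('sprayer',203,262),('jar',510,272),('cup',573,310),('brush',240,345),('scr',565,225),('white box L',150,200)]:
    print(nm,C[int(v/1.4),int(u/1.4)].round(3))
save('crop1.png',p,(210,150,380,320),4)
print(robot.read_t())
```

```text
blue [322.14608696 249.69913043] 115 [0.6242 0.1804 0.1892] [0.592 0.158 0.172] [0.667 0.196 0.209]
blue [346.16721311 250.73770492] 122 [0.6227 0.1365 0.1943] [0.593 0.122 0.168] [0.65  0.155 0.21 ]
blue [200.375 260.12 ] 80 [0.6017 0.4046 0.1702] [0.588 0.392 0.165] [0.615 0.418 0.175]
sprayer [0.598 0.398 0.174]
jar [ 0.608 -0.176  0.096]
cup [ 0.545 -0.324  0.006]
brush [0.452 0.363 0.018]
scr [ 0.724 -0.304  0.013]
white box L [0.728 0.527 0.111]
0.1
```

View pics/crop1.png

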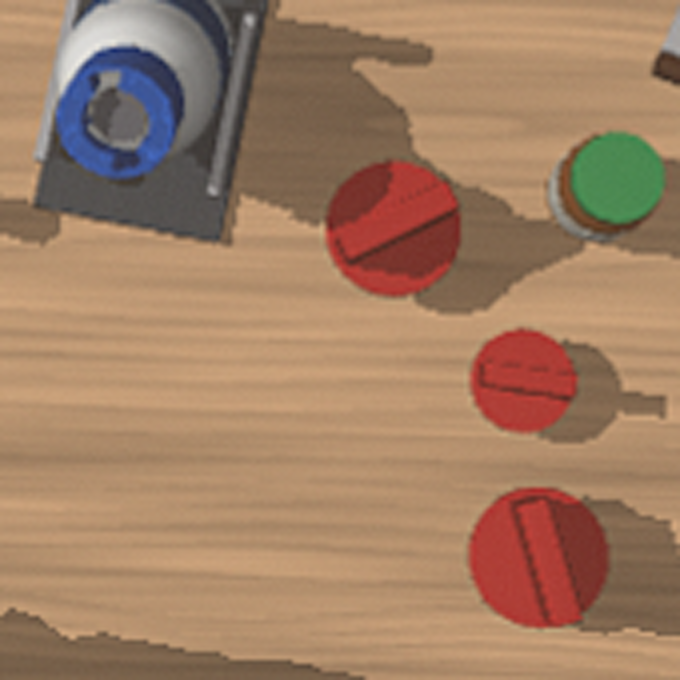

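Run:
```python
from h import *
z=np.load('top.npz');p=z['p'];d=z['d'];c,T=cam('top');C=cloud(c,T,d)
R,G,B_=[p[...,i].astype(int) for i in range(3)]
red=((R>90)&(G<.45*R)&(B_<.45*R)&(C[...,2]>0.02)&(C[...,2]<.2)&(C[...,0]<.7)).astype(np.uint8)
n,L,st,ce=cv2.connectedComponentsWithStats(red)
for i in range(1,n):
    if st[i,4]<150: continue
    P=C[L==i]; zt=np.percentile(P[:,2],97); B=P[P[:,2]>zt-.008]; F=P[P[:,2]<zt-.02]
    m=B.mean(0); w,V=np.linalg.eigh(np.cov((B-m)[:,:2].T)); e=V[:,1]
    q=(B-m)[:,:2]@V
    print('red',(ce[i]*1.4).round(),st[i,4],'top',zt.round(4),'bar c',m.round(4),'len,thk',np.ptp(q[:,1]).round(4),np.ptp(q[:,0]).round(4),'ang',np.degrees(np.arctan2(e[1],e[0])).round(1),'ext',np.ptp(P[:,0]).round(3),np.ptp(P[:,1]).round(3),'mid',((P.min(0)+P.max(0))/2).round(4),'F',np.median(F[:,2]).round(3))
u0,v0=210,150
# rim blue
blue=(B_>1.5*R)&(B_>90)&(C[...,2]>.15)&(C[...,2]<.23); blue[:,:200]=0
P=C[blue]
# ransac plane
rng=np.random.default_rng(0);best=None
for _ in range(2000):
    a=P[rng.choice(len(P),3,False)];n_=np.cross(a[1]-a[0],a[2]-a[0]);l=np.linalg.norm(n_)
    if l<1e-6: continue
    n_/=l; k=abs((P-a[0])@n_)<.002
    if best is None or k.sum()>best.sum(): best=k
Q=P[best];m=Q.mean(0);U,S,Vt=np.linalg.svd(Q-m);nn=Vt[2]*np.sign(Vt[2,2])
print('rim n',nn.round(3),'tilt',np.degrees(np.arccos(nn[2])),'az',np.degrees(np.arctan2(-nn[1],-nn[0])),len(P),len(Q))
a=(Q-m)@Vt[0];b=(Q-m)@Vt[1]
# enclosing circle
(cx,cy),r=cv2.minEnclosingCircle(np.c_[a,b].astype(np.float32))
print('rim centre',(m+cx*Vt[0]+cy*Vt[1]).round(4),'r',r)
# stand base edges: dark points z<.03
for (u,v) in [(35,205),(230,243),(275,10),(75,0)]:
    r=rays(c,[u/4+u0],[v/4+v0])[0];D=T[:3,:3]@np.r_[r,1];k=(0.01-T[2,3])/D[2];print('base edge',(T[:3,3]+k*D).round(3))
```

```text
red [431. 289.] 803 top 0.105 bar c [ 0.5725 -0.0247  0.1024] len,thk 0.083 0.0203 ang 117.6 ext 0.092 0.091 mid [ 0.573  -0.0269  0.0779] F 0.053
red [476. 343.] 494 top 0.0809 bar c [ 0.4686 -0.1196  0.0781] len,thk 0.0634 0.0157 ang 84.2 ext 0.068 0.068 mid [ 0.4688 -0.1204  0.0585] F 0.04
red [482. 404.] 905 top 0.1054 bar c [ 0.3486 -0.1318  0.1024] len,thk 0.0821 0.0235 ang -160.4 ext 0.093 0.089 mid [ 0.3474 -0.1315  0.0775] F 0.053
rim n [-0.503  0.079  0.861] tilt 30.614577309577456 az -8.924378493668359 476 276
rim centre [0.62   0.1595 0.1907] r 0.03817032277584076
base edge [0.587 0.232 0.01 ]
base edge [0.563 0.089 0.01 ]
base edge [0.737 0.061 0.01 ]
base edge [0.74  0.209 0.01 ]
```

The crop confirms that the small cap at (477,343), crop (522,380), is the one meant. It is 78 mm high with a 63x16 mm bar, while the other two are about 104 mm high with 83 mm bars. Notches show on the rim at crop (107,75) and (125,160). Now I'll check the IK options, then look into the mouth on the way.

```bash
cat >> h.py <<'E'
N0=np.array([.620,.1595,.190]); AZ=np.radians(-9.0); TI=np.radians(30)
nx=np.array([np.cos(TI)*np.cos(AZ),np.cos(TI)*np.sin(AZ),np.sin(TI)]); nz=np.array([-np.sin(TI)*np.cos(AZ),-np.sin(TI)*np.sin(AZ),np.cos(TI)]); ny=np.cross(nz,nx)
def nori(phi):  # tool x (=bar) at angle phi in neck frame, tool z into the mouth
    x=np.cos(phi)*nx+np.sin(phi)*ny; return np.c_[x,np.cross(-nz,x),-nz]
def dori(a):    # tool down, tool x at world angle a
    x=np.array([np.cos(a),np.sin(a),0]); z=np.array([0,0,-1.]); return np.c_[x,np.cross(z,x),z]
E
python3 - <<'E'
from h import *
f=lambda q: None if q is None else np.round(q,1).tolist()
for k in (0,np.pi):
    print('k',k)
    for phi in (-1.2,-.85,0,.5,.85,1.2): print(phi,f(robot.ik(N0+.05*nz,nori(phi+k))))
    print('view',f(robot.ik(N0+.09*nz,nori(k))))
    for s in (.045,.15): print('grasp',f(robot.ik([.4686,-.1198,s],dori(np.radians(84.2)+k))))
E
```

```text
k 0
-1.2 [42.3, 1.1, -45.2, 46.4, -32.6, -67.5]
-0.85 [42.3, 1.1, -45.2, 46.4, -32.6, -47.4]
0 [42.3, 1.1, -45.2, 46.4, -32.6, 1.3]
0.5 [42.3, 1.1, -45.2, 46.4, -32.6, 29.9]
0.85 [42.3, 1.1, -45.2, 46.4, -32.6, 50.0]
1.2 [42.3, 1.1, -45.2, 46.4, -32.6, 70.0]
view [46.2, -2.3, -42.6, 40.8, -38.9, 4.8]
grasp [9.0, 14.4, -36.2, 0.0, -39.4, 165.2]
grasp [9.0, 6.3, -29.1, 0.0, -54.6, 165.2]
k 3.141592653589793
-1.2 [42.3, 1.1, -45.2, 46.4, -32.6, 112.5]
-0.85 [42.3, 1.1, -45.2, 46.4, -32.6, 132.6]
0 None
0.5 [42.3, 1.1, -45.2, 46.4, -32.6, -150.1]
0.85 [42.3, 1.1, -45.2, 46.4, -32.6, -130.0]
1.2 [42.3, 1.1, -45.2, 46.4, -32.6, -110.0]
view None
grasp [9.0, 14.4, -36.2, 0.0, -39.4, -14.8]
grasp [9.0, 6.3, -29.1, 0.0, -54.6, -14.8]
```

Run:
```python
from h import *
robot.goto((N0+.11*nz).tolist(),nori(0)); print(robot.read_t())
robot.dwell(.2)
c,T=cam('wrist');p,d=robot.grab_frame('wrist'); np.savez('w1.npz',p=p,d=d,T=T); save('w1.png',p,s=1.4)
print(robot.read_t(),robot.read_position())
robot.goto([.4686,-.1198,.17],dori(np.radians(84.2)+np.pi)); print(robot.read_t()); robot.dwell(.2)
c,T=cam('wrist');p,d=robot.grab_frame('wrist'); np.savez('w2.npz',p=p,d=d,T=T); save('w2.png',p)
print(robot.read_t(),robot.read_position(),robot.read_force())
for f in ('w1','w2'):
    z=np.load(f+'.npz');p=z['p'];C=cloud(c,z['T'],z['d']);R,G,B_=[p[...,i].astype(int) for i in range(3)]
    if f=='w1':
        k=(B_>1.5*R)&(B_>90)&(C[...,2]>.1)&(C[...,2]<.25)&(np.linalg.norm(C-N0,axis=-1)<.06); P=C[k]
        Q=P[abs((P-N0)@nz)<.006]; 
        for _ in range(5):
            m=Q.mean(0);U,S,Vt=np.linalg.svd(Q-m,full_matrices=False);n=Vt[2]*np.sign(Vt[2,2]);Q=P[abs((P-m)@n)<.002]
        ab=np.c_[(Q-m)@nx,(Q-m)@ny];(a,b),r=cv2.minEnclosingCircle(ab.astype(np.float32))
        print('rim n',n.round(4),'tilt',np.degrees(np.arccos(n[2])),'az',np.degrees(np.arctan2(-n[1],-n[0])),'c',(m+a*nx+b*ny).round(4),'r',r,len(Q))
    else:
        k=(R>90)&(G<.45*R)&(B_<.45*R)&(C[...,2]>.02)&(np.linalg.norm(C[...,:2]-[.4686,-.12],axis=-1)<.06);P=C[k]
        zt=np.percentile(P[:,2],95);B=P[P[:,2]>zt-.006]
        r,s,a=cv2.minAreaRect((B[:,:2]*1000).astype(np.float32)); print('bar',zt,r,s,a)
        F=P[abs(P[:,2]-.04)<.004]; (x,y),r=cv2.minEnclosingCircle((F[:,:2]*1000).astype(np.float32)); print('flange',x,y,r)
```

```text
1.95
2.2 [0.56572645 0.16868421 0.28509753]
3.425
3.675 [ 0.46885581 -0.11909076  0.17026295] [-0.44871954  0.40567181 -0.56464035]
rim n [-0.492   0.083   0.8667] tilt 29.92828503668404 az -9.572402743977445 c [0.6189 0.1591 0.1899] r 0.03858988732099533 4371
bar 0.07882398561330721 (486.87261962890625, -123.9002456665039) (63.2426872253418, 52.458892822265625) 83.49186706542969
flange 468.1470031738281 -121.7326431274414 36.55226516723633
```

View pics/w1.png

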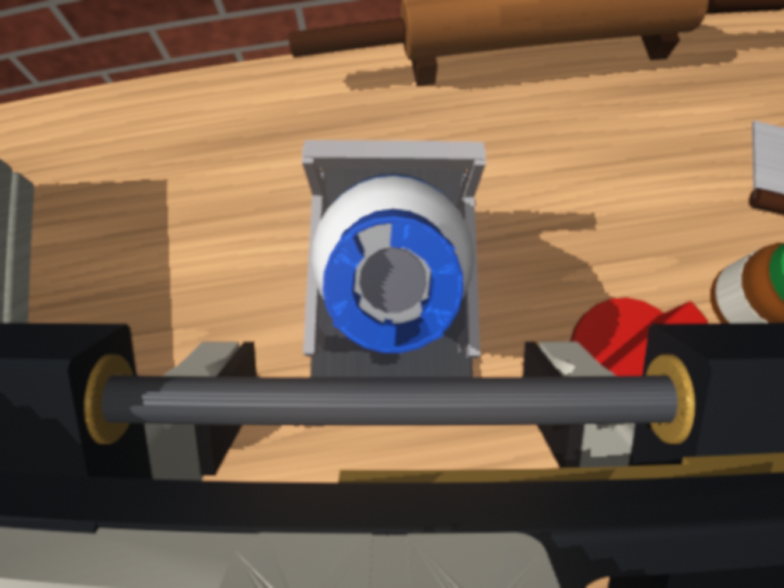

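View pics/w2.png

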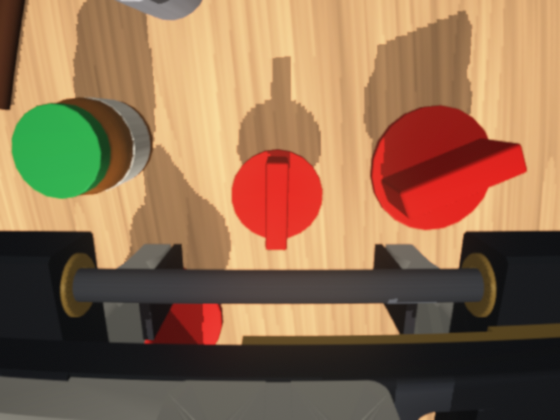

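Run:
```python
from h import *
z=np.load('w2.npz');c=robot.camera_info('wrist');p=z['p'];C=cloud(c,z['T'],z['d']);R,G,B_=[p[...,i].astype(int) for i in range(3)]
k=(R>90)&(G<.45*R)&(B_<.45*R)&(np.linalg.norm(C[...,:2]-[.4686,-.12],axis=-1)<.045)
B=C[k&(C[...,2]>.074)];r=cv2.minAreaRect((B[:,:2]*1000).astype(np.float32));print('bar',np.round(r[0],1),np.round(r[1],1),r[2],np.median(B[:,2]))
z=np.load('w1.npz');p=z['p'];T=z['T'];d=z['d'];C=cloud(c,T,d)
N=np.array([.6189,.1591,.1899])
# project rim-plane annulus to image
f=210/np.tan(np.radians(c['vfov'])/2);K=np.array([[f,0,c['cx']],[0,f,c['cy']],[0,0,1]]);V=np.linalg.inv(T)
a=np.radians(np.arange(-180,180,10))
for rr in (.0245,.0265):
    X=N+rr*(np.cos(a)[:,None]*nx+np.sin(a)[:,None]*ny)
    uv=cv2.projectPoints(X,cv2.Rodrigues(V[:3,:3])[0],V[:3,3],K,np.array([c['k1'],0,0,0.]))[0].reshape(-1,2).round().astype(int)
    print(rr,[(int(np.degrees(t).round()),round(float((C[v,u]-N)@nz*1000),0),'b' if p[v,u,2]>1.5*p[v,u,0] else '-') for t,(u,v) in zip(a,uv)])
```

```text
bar [ 485.6 -124. ] [63.1 50.3] 82.36737823486328 0.0780778153659471
0.0245 [(-180, 1.0, 'b'), (-170, -27.0, 'b'), (-160, -28.0, 'b'), (-150, -28.0, 'b'), (-140, -30.0, 'b'), (-130, 0.0, 'b'), (-120, -1.0, 'b'), (-110, -0.0, 'b'), (-100, 2.0, 'b'), (-90, 1.0, 'b'), (-80, 0.0, 'b'), (-70, -0.0, 'b'), (-60, 0.0, 'b'), (-50, 0.0, 'b'), (-40, -0.0, 'b'), (-30, -1.0, 'b'), (-20, 0.0, 'b'), (-10, -0.0, 'b'), (0, -0.0, 'b'), (10, -42.0, '-'), (20, -42.0, '-'), (30, -42.0, '-'), (40, -18.0, 'b'), (50, 0.0, 'b'), (60, 0.0, 'b'), (70, -0.0, 'b'), (80, 0.0, 'b'), (90, -1.0, 'b'), (100, -0.0, 'b'), (110, 1.0, 'b'), (120, 0.0, 'b'), (130, -1.0, 'b'), (140, 0.0, 'b'), (150, -1.0, 'b'), (160, 0.0, 'b'), (170, 1.0, 'b')]
0.0265 [(-180, -1.0, 'b'), (-170, -20.0, 'b'), (-160, -21.0, 'b'), (-150, -22.0, 'b'), (-140, -23.0, 'b'), (-130, 1.0, 'b'), (-120, -1.0, 'b'), (-110, 2.0, 'b'), (-100, -1.0, 'b'), (-90, -0.0, 'b'), (-80, 0.0, 'b'), (-70, -0.0, 'b'), (-60, 1.0, 'b'), (-50, -1.0, 'b'), (-40, 0.0, 'b'), (-30, -0.0, 'b'), (-20, 0.0, 'b'), (-10, -1.0, 'b'), (0, -0.0, 'b'), (10, -42.0, '-'), (20, -42.0, '-'), (30, -41.0, '-'), (40, -10.0, 'b'), (50, 1.0, 'b'), (60, 0.0, 'b'), (70, 0.0, 'b'), (80, -0.0, 'b'), (90, 0.0, 'b'), (100, -1.0, 'b'), (110, -1.0, 'b'), (120, -1.0, 'b'), (130, -1.0, 'b'), (140, -1.0, 'b'), (150, 0.0, 'b'), (160, -1.0, 'b'), (170, 0.0, 'b')]
```

Run:
```python
from h import *
z=np.load('w2.npz');c=robot.camera_info('wrist');p=z['p'];C=cloud(c,z['T'],z['d']);R,G,B_=[p[...,i].astype(int) for i in range(3)]
k=(R>90)&(G<.45*R)&(B_<.45*R)&(np.linalg.norm(C[...,:2]-[.4686,-.12],axis=-1)<.045)&(abs(C[...,0]-.4686)<.014)
B=C[k&(C[...,2]>.074)][:,:2]
kk=np.ones(len(B),bool)
for _ in range(4):
    m,V=cv2.PCACompute(B[kk].astype(np.float32),None)
    q=(B-m)@V.T; kk=abs(q[:,1])<.0085
lo,hi=np.percentile(q[kk,0],[.5,99.5]); ce=m[0]+V[0]*(lo+hi)/2; a=np.degrees(np.arctan2(V[0,1],V[0,0]))%180
print('bar',ce,hi-lo,a,kk.sum())
ok=abs(hi-lo-.064)<.004 and 80<a<88 and np.hypot(*(ce-[.4686,-.12]))<.004
x,y=(ce if ok else (.4686,-.1205)); a=a if ok else 84.
print(ok,x,y,a)
R_=dori(np.radians(a)+np.pi)
robot.move_gripper(.5); print(robot.read_t())
robot.servo_line([x,y,.047],R_,speed=.12); print(robot.read_t(),robot.read_position(),robot.read_force())
robot.move_gripper(0); print(robot.read_t(),'w',robot.read_grip_width()*88,robot.read_force())
robot.servo_line([x,y,.20],speed=.15); robot.dwell(.1); print(robot.read_t(),robot.read_position(),robot.read_force(),robot.read_grip_width()*88)
```

```text
bar [ 0.46875188 -0.1220582 ] 0.062102197340968904 83.68054 1963
True 0.468751880812325 -0.12205820419819184 83.68054
4.575
5.75 [ 0.46926436 -0.12201636  0.04756583] [-0.86035847 -0.01492819  0.99311535]
6.325 w 15.712014878239163 [-0.06647788  1.03864869 -0.35278191]
7.5917 [ 0.46818342 -0.1220694   0.19898553] [-0.32897221  0.11639451 -1.03036995] 16.02289720346599
```

```bash
cat >> h.py <<'E'
N=np.array([.6189,.1591,.1899]); H=.0476
def pos(s,dx=0,dy=0): return N+(H-s)*nz+dx*nx+dy*ny
def fr(f0):
    f=np.array(robot.read_force())-f0; return np.round([f@nx,f@ny,f@nz],2)
def depth():
    e=np.array(robot.read_position())-N; return np.round(np.array([e@nx,e@ny,H-e@nz])*1000,2)
E
python3 - <<'E'
from h import *
phi=.436
robot.goto(pos(-.03).tolist(),nori(phi)); robot.dwell(.2)
f0=np.array(robot.read_force()); np.save('f0.npy',f0); print(robot.read_t(),f0,depth(),robot.read_ft_torque())
p,_=robot.grab_frame('wrist'); save('w3.png',p)
robot.servo_line(pos(.006),speed=.04); print(robot.read_t(),depth(),fr(f0))
for s in np.arange(.008,.0171,.001):
    robot.servo_line(pos(s),speed=.01); F=fr(f0); print(round(s*1000),robot.read_t(),depth(),F)
    if F[2]>5 or np.hypot(F[0],F[1])>10: break
E
```

```text
8.975 [-0.79109355 -0.40630577 -0.74542124] [  0.39  -1.07 -29.69] [ 0.2183454   1.8081291  -0.00245931]
10.075 [0.19 0.12 5.8 ] [ 0.97  1.15 -0.41]
8 10.425 [-0.03 -0.01  7.97] [-0.15  1.11 -0.82]
9 10.675 [-0.04 -0.03  9.06] [ 0.18  0.62 -1.35]
10 10.925 [-0.02 -0.02 10.07] [ 1.14  1.08 -0.31]
11 11.175 [-0.03 -0.04 11.08] [ 0.2   0.67 -0.67]
12 11.425 [-0.02 -0.04 12.06] [ 0.24  0.98 -0.57]
13 11.675 [-0.04 -0.06 13.09] [ 0.47  0.43 -0.58]
14 11.925 [-0.05 -0.11 14.09] [ 0.07  0.44 -0.08]
15 12.175 [ 1.000e-02 -2.000e-02  1.505e+01] [ 0.01  0.7  -0.82]
16 12.425 [ 9.00e-02 -1.00e-02  1.59e+01] [-0.23 -0.35  2.11]
17 12.675 [ 0.13  0.02 16.92] [-0.26  0.2   2.23]
```

View pics/w3.png

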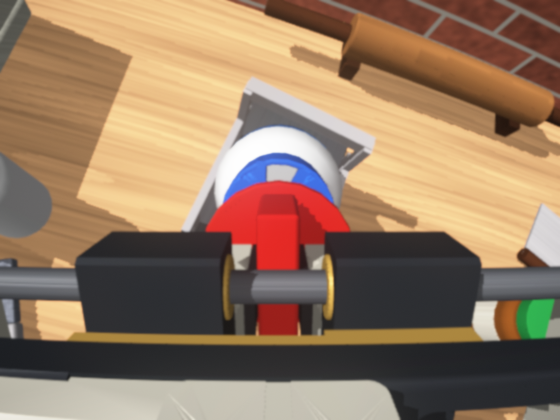

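The drop-in is confirmed: nothing was felt at 10 mm, and the plate was felt at about 15.5 mm commanded, so depth readings are about 1.5 mm high. Next, press, then turn clockwise with force checks.

Run:
```python
from h import *
f0=np.load('f0.npy'); 
tq=lambda: round(float(np.array(robot.read_ft_torque())@nz),3)
robot.servo_line(pos(.026),speed=.02); print(robot.read_t(),depth(),fr(f0),tq())
for s in np.arange(.028,.0351,.001):
    robot.servo_line(pos(s),speed=.01); F=fr(f0); print(round(s*1000),robot.read_t(),depth(),F,tq(),robot.read_grip_width()*88)
    if F[2]>11.8 or np.hypot(F[0],F[1])>15: break
```

```text
13.275 [2.100e-01 2.000e-02 2.602e+01] [-0.43 -0.57  7.5 ] 0.009
28 13.625 [2.000e-01 1.000e-02 2.794e+01] [-1.56 -0.37  8.69] 0.024 15.575876052421334
29 13.875 [2.100e-01 2.000e-02 2.891e+01] [-1.57 -0.77  8.15] 0.04 16.1700763591816
30 14.125 [2.100e-01 1.000e-02 2.987e+01] [-1.87 -1.94  9.61] -0.011 15.81005652925527
31 14.375 [2.200e-01 2.000e-02 3.083e+01] [-2.06 -0.91  9.29] 0.017 16.021135788981713
32 14.625 [2.200e-01 1.000e-02 3.181e+01] [-2.21 -0.49 10.33] 0.013 15.873541542710711
33 14.875 [ 2.300e-01 -1.000e-02  3.278e+01] [-2.03 -0.95 10.8 ] 0.043 15.68239676389376
34 15.125 [2.300e-01 1.000e-02 3.376e+01] [-2.69 -0.46 11.03] 0.05 16.120964554430877
35 15.375 [ 0.45  0.16 34.24] [-3.64 -2.5  17.31] -0.012 16.00724408997298
```

Run:
```python
from h import *
f0=np.load('f0.npy'); S=.0330
tq=lambda: round(float(np.array(robot.read_ft_torque())@nz),3)
robot.servo_line(pos(S),speed=.01); t0=tq(); print(robot.read_t(),depth(),fr(f0),t0)
phi=.436
def ang():
    x=np.array(robot.read_tcp_rot())[:,0]; return round(float(np.arctan2(x@ny,x@nx)),3)
while phi>.436-1.25:
    phi-=.06; robot.servo_line(pos(S),nori(phi),speed=.02)
    t=tq()-t0; F=fr(f0); print(round(phi,2),ang(),robot.read_t(),depth(),F,round(t,3))
    if abs(t)>.5 or np.hypot(F[0],F[1])>15 or F[2]>25: break
```

```text
15.725 [ 0.44  0.14 32.56] [-1.24 -2.11 10.05] -0.008
0.38 0.375 15.975 [ 0.75  0.52 32.46] [-0.36  0.26 10.46] -0.013
0.32 0.316 16.225 [ 0.96  0.76 32.33] [0.46 0.18 9.63] -0.026
0.26 0.256 16.475 [ 1.1   0.9  32.29] [-0.69  0.11 11.37] 0.013
0.2 0.196 16.725 [ 1.2   0.99 32.23] [-0.12  0.27 11.16] -0.029
0.14 0.136 16.975 [ 1.27  1.1  32.17] [1.07 0.13 9.92] -0.001
0.08 0.076 17.225 [ 1.31  1.05 32.18] [ 0.4  -0.56  9.72] 0.002
0.02 0.016 17.475 [ 1.27  0.97 32.18] [ 0.06  0.23 10.91] -0.004
-0.04 -0.045 17.725 [ 1.22  0.87 32.2 ] [ 0.51 -0.38 10.34] -0.003
-0.1 -0.105 17.975 [ 1.22  0.85 32.21] [ 0.9   0.67 10.88] -0.014
-0.16 -0.164 18.225 [ 1.21  0.89 32.23] [ 1.8   0.14 11.59] -0.016
-0.22 -0.224 18.475 [ 1.24  0.94 32.21] [ 0.49 -0.07 10.96] -0.006
-0.28 -0.284 18.725 [ 1.31  1.03 32.16] [ 0.68  0.87 10.4 ] -0.032
-0.34 -0.344 18.975 [ 1.31  0.98 32.18] [ 1.25  0.35 10.57] -0.017
-0.4 -0.404 19.225 [ 1.26  0.92 32.2 ] [ 0.91  0.81 10.71] -0.026
-0.46 -0.465 19.475 [ 1.21  0.83 32.22] [ 0.26 -0.37 11.32] -0.044
-0.52 -0.525 19.725 [ 1.22  0.84 32.23] [ 0.31  0.16 10.28] -0.078
-0.58 -0.585 19.975 [ 1.23  0.88 32.2 ] [ 1.25 -0.06 10.51] -0.025
-0.64 -0.645 20.225 [ 1.26  0.95 32.2 ] [ 0.57 -0.4   9.86] 0.03
-0.7 -0.704 20.475 [ 0.53  0.21 32.48] [-0.63 -1.16 12.45] 0.195
-0.76 -0.763 20.725 [ 0.7   0.07 32.48] [ 0.26 -2.01 11.63] 0.761
```

Run:
```python
from h import *
f0=np.load('f0.npy')
tq=lambda: round(float(np.array(robot.read_ft_torque())@nz),3)
robot.dwell(.2); print(robot.read_t(),depth(),fr(f0),tq())
robot.servo_line(pos(.033),nori(-.79),speed=.02); print(robot.read_t(),depth(),fr(f0),tq())
if tq()>.9: robot.servo_line(pos(.033),nori(-.76),speed=.02); print('back',robot.read_t(),depth(),fr(f0),tq())
for s in np.arange(.032,.0234,-.001):
    robot.servo_line(pos(s),speed=.01); F=fr(f0); print(round(s*1000),robot.read_t(),depth(),F,tq())
    if F[2]<-3: break
```

```text
20.925 [ 0.68  0.05 32.51] [ 0.4  -2.68 10.91] 0.733
21.175 [ 0.71  0.08 32.48] [ 0.53 -2.75 10.59] 0.812
32 21.425 [ 0.47  0.18 31.83] [ 1.89 -0.6   5.89] 0.865
31 21.675 [ 0.32  0.23 30.96] [3.6  0.15 1.74] 0.766
30 21.925 [ 0.25  0.25 29.93] [ 4.97  0.41 -0.43] 0.765
29 22.175 [ 0.21  0.21 28.89] [5.4  0.35 0.73] 0.807
28 22.425 [ 0.13  0.19 27.9 ] [6.06 0.95 1.01] 0.69
27 22.675 [ 0.06  0.19 27.13] [ 6.12  1.42 -3.76] 0.736
```

Run:
```python
from h import *
f0=np.load('f0.npy')
tq=lambda: round(float(np.array(robot.read_ft_torque())@nz),3)
robot.servo_line(pos(.0275),nori(-.74),speed=.02); print(robot.read_t(),depth(),fr(f0),tq())
robot.servo_line(pos(.026),speed=.01); print('pull',robot.read_t(),depth(),fr(f0),tq())
robot.servo_line(pos(.0273),speed=.01); print(robot.read_t(),depth(),fr(f0),tq())
robot.move_gripper(.5); print(robot.read_t(),depth(),fr(f0),tq())
robot.servo_line(pos(-.06),speed=.1); robot.dwell(.3); print(robot.read_t(),fr(f0))
c,T=cam('wrist');p,d=robot.grab_frame('wrist');np.savez('w4.npz',p=p,d=d,T=T);save('w4.png',p)
p2,d2=robot.grab_frame('top');np.savez('top2.npz',p=p2,d=d2)
for nm,p,d in (('wrist',p,d),('top',p2,d2)):
    c,T=cam(nm)
    C=cloud(c,T,d);R,G,B_=[p[...,i].astype(int) for i in range(3)]
    E=C-N; k=(R>90)&(G<.45*R)&(B_<.45*R)&(np.linalg.norm(E,axis=-1)<.075)
    h=(E[k]@nz)*1000; print(nm,'n',k.sum(),'bar top',np.percentile(h,95),'hist',np.histogram(h,np.arange(-10,80,3)))
    Q=E[k][h>np.percentile(h,95)-6];q=np.c_[Q@nx,Q@ny].astype(np.float32)
    m,V=cv2.PCACompute(q,None); print('ang',np.arctan(V[0,1]/V[0,0]),'c',m*1000,np.ptp((q-m)@V.T,axis=0))
```

```text
22.925 [ 0.2   0.24 27.26] [4.44 0.42 2.32] 0.262
pull 23.225 [-0.12  0.04 26.95] [ 11.76   2.5  -15.22] 0.309
23.5083 [ 0.03  0.07 27.23] [3.45 1.13 2.42] 0.315
24.2083 [-0.07 -0.05 27.35] [ 1.01 -0.57  0.74] 0.042
25.5333 [1.24 1.09 0.12]
wrist n 8188 bar top 52.80647680165905 hist (array([   0,    0,    0,    0,    0,    0,    0, 1901, 3639,   13,   16,
         16,   17,   13,   19,   18,   21,   19,   20,   41, 2187,  248,
          0,    0,    0,    0,    0,    0,    0]), array([-10,  -7,  -4,  -1,   2,   5,   8,  11,  14,  17,  20,  23,  26,
        29,  32,  35,  38,  41,  44,  47,  50,  53,  56,  59,  62,  65,
        68,  71,  74,  77]))
ang -0.6910822 c [[ 2.077754  -1.1239312]] [0.05991432 0.01613874]
top n 575 bar top 53.81022164661304 hist (array([  0,   0,   0,   0,   1,   0,  19, 146, 190,  45,   6,   2,   3,
         6,   3,   4,   5,   2,   7,  18,  67,  47,   4,   0,   0,   0,
         0,   0,   0]), array([-10,  -7,  -4,  -1,   2,   5,   8,  11,  14,  17,  20,  23,  26,
        29,  32,  35,  38,  41,  44,  47,  50,  53,  56,  59,  62,  65,
        68,  71,  74,  77]))
ang -0.6620182 c [[ 4.554096 -2.6994  ]] [0.05467503 0.01683724]
```

View pics/w4.png

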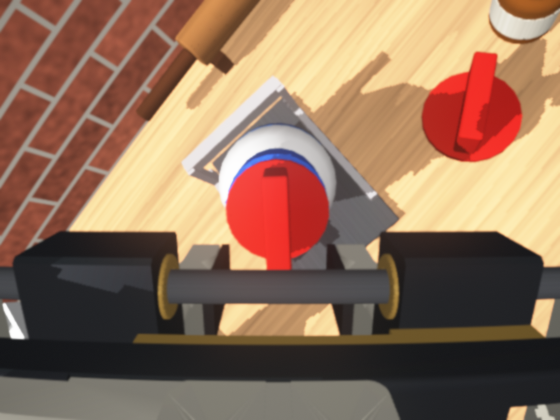

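The cap is locked. It held against a 15 N pull, and after release the bar top stands 52.8 mm above the rim, so the foot is about 25–26 mm deep with the flange about 7 mm clear. Quick bystander check, then hand in.

Run:
```python
from h import *
a=cv2.cvtColor(np.load('top.npz')['p'],cv2.COLOR_RGB2GRAY);b=np.load('top2.npz')['p'];b=cv2.cvtColor(b,cv2.COLOR_RGB2GRAY)
for n,u,v in [('jar',510,272),('cup',573,310),('scraper',560,225),('brush',240,345),('sprayer',210,265),('bigcap1',431,289),('bigcap2',482,404),('stand',345,200)]:
    u,v=int(u/1.4),int(v/1.4);t=a[v-16:v+16,u-16:u+16];r=cv2.matchTemplate(b[v-24:v+24,u-24:u+24],t,cv2.TM_CCOEFF_NORMED);_,m,_,l=cv2.minMaxLoc(r);print(n,round(m,2),l[0]-8,l[1]-8)
print(robot.read_t()); print(robot.job_done())
```

```text
jar 1.0 0 0
cup 1.0 0 0
scraper 1.0 0 0
brush 0.41 -2 -5
sprayer 1.0 0 0
bigcap1 0.95 0 0
bigcap2 0.97 0 0
stand 1.0 0 0
25.6333
the job is handed in; nothing more can be done
None
```

The smallest red cap is locked in the blue neck and released, and the job was handed in at 25.6 s of the 59 s allowed.

- **Entry slots:** I estimated the slot angle at about 0.44 rad from the wrist picture. The cap dropped straight in there: nothing was felt at 10 mm, where a missed lug rests, and the plate was felt at about 15.5 mm measured. My depth readings run about 1.2–1.5 mm high.
- **Press and turn:** I pressed until the flange met the rim (17 N), then backed off to about 32 mm depth at roughly 10–11 N. I turned the cap clockwise about 1.15 rad to a firm stop, with about 0.8 N m on the wrist. The given turn is about 1.0 rad, so part of that is slot play or twist in the grip.
- **Lock:** Let up, the cap stopped at about 26 mm depth and held against a 15 N pull. After letting go, the bar top stands about 53 mm above the rim, so the foot is about 25–26 mm deep and the flange about 7 mm clear. That matches the lock position.
- **Other things on the bench:** Before and after pictures from the top camera show no movement of the jar, measuring cup, scraper, sprayer, stand or the two larger caps. The brush check was inconclusive (match only 0.41). I think the arm or its shadow covered the brush, and no low move went near it.

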